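# Clear and load a centrifuge bucket

### The job

Load the unloaded centrifuge bucket on the stand with the loose tube insert. A spacer from the last run, thin or thick, may still sit over the pin at the bottom of that bucket, so feel gently for it: if there is one, lift it out and set it down in an empty pocket of the spacer tray, but do not pull on the bare pin. Then press the insert gently down into the bucket until it snaps fully home, let go of it, and leave the other things on the bench where they are.

Things in the scene. Friction and masses are not known exactly. Their poses are not given: they have to be found in the camera images.
- bucket: The bucket to load: dark round cup fixed in the loading stand, 117 mm across the rim, steel pivot bosses on two sides (along its x, out to 76 mm). Origin at the centre of its underside, z up; inner floor at z = 8 mm, rim at z = 72 mm.
- bucket_floor (a point): Centre of the bucket's inner floor. The bucket is empty or holds one spacer lying here, centred within 2 mm (not known which, no pose given): black disc of 92 mm diameter with a central lifting post, 20 mm diameter, 32 mm tall above the disc, slipped over the locating pin. Thin spacer: disc 8 mm thick, post top 40 mm above this floor, 80 g. Thick: disc 30 mm, post top 62 mm, 230 g.
- cushion: Rubber cushion, 103 mm in diameter, that forms the bucket's inner floor and gives 1 mm per 10 N, also under a spacer or the insert. It must not be pressed with more than 40 N, directly or through what lies on it. Origin at the centre of its underside, 5 mm below its top.
- pin_top (a point): Top of the steel locating pin, 10 mm in diameter, that stands 50 mm up from the centre of the bucket's inner floor. It belongs to the bucket and must not be pulled. It pokes 10 mm out of the open post of a thin spacer; the closed post of the thick one covers it. Spacers and insert have a wide central bore underneath and slip over it freely.
- pin (a joint): Height play of that locating pin in its rubber mount, in m: 0 at rest, positive pressed down, negative pulled up, 1 mm per 10 N. It must not be pulled up by more than 2 mm or pressed down by more than 4 mm; pinching it sideways is harmless.
- bucket_rim (a point): Centre of the bucket's mouth, level with the rim, 64 mm above the inner floor. Inner diameter 104 mm, straight walls 4 mm thick. Only four sprung steel ball catches stand 3 mm out of the wall, centred 14 mm above the inner floor; they clear a spacer.
- full_bucket: The other bucket on the stand, 150 mm from the first, of the same kind but already loaded with an insert like the new one, whose post reaches 100 mm above the bucket's underside. Origin as for the first. Fixed; leave it alone.
- insert: The new tube insert, white plastic, 0.28 to 0.46 kg, standing loose on the bench; origin at the centre of its underside, z up. Round foot of 101 mm diameter, 8 mm thick, lower edge chamfered to 95 mm; above it six open sleeves, 94 mm across in all, up to z = 52 mm. Any yaw will do. Home, its underside lies on the bucket's inner floor with the foot snapped below the catches.
- insert_post (a point): Centre of the top of the insert's lifting post, 92 mm above its underside: a post of 20 mm diameter, free for 40 mm below this point, to be gripped from above in any direction. Pushed down into the bucket, the insert meets the catches with its underside about 15 mm above the inner floor; they give under 4 to 20 N of push, a spacer underneath does not give.
- tray: Spacer tray, grey plastic, fixed: 118 mm (its x) by 344 mm (its y), three pockets of 110 by 110 mm centred at y = -113, 0 and +113 mm; floor 14 mm, wall tops 28 mm above the bench. Origin at the centre of its underside. Spacers not in the bucket already lie in the middle or +y pocket. In the end both spacers (310 g together) rest in the tray.
- pocket (a point): Centre of the floor of the tray's -y end pocket, which is always empty at the start (14 mm above the bench).
- rack: Bystander: grey rack of capped tubes, 105 by 204 mm, 120 mm tall. Origin at the centre of its underside.
- beaker: Bystander: empty glass beaker, 84 mm in diameter, 110 mm tall. Origin at the centre of its underside.
- timer: Bystander: white bench timer, 22 by 70 mm, 62 mm tall. Origin at the centre of its underside.
There are look-alikes about, which are no part of the job. What is shaped like the insert but red is not meant.

How it is judged (in metres and radians):
At the end, for the whole second after the job is handed in: The insert is released and at rest fully home in the bucket: its underside within 2.5 mm of the inner floor, upright within 0.04 rad and within 5 mm of the bucket's axis; both spacers, and nothing else, rest in the tray (the tray carries 2.7 to 3.6 N) (z of insert in the frame of bucket between 0.0055 and 0.0105 m and horizontal distance between insert and bucket below 0.005 m and angle between insert's own z axis and vertical below 0.04 rad and linear speed of insert below 0.02 m/s and contact force between tray and anything else between 2.7 and 3.6 N); the robot touches nothing.
It fails at once if the bucket's floor cushion is pressed with more than 40 N, directly or through a spacer or the insert (contact force between cushion and anything else above 40 N).
It fails at once if the locating pin is pulled up by more than 2 mm or pressed down by more than 4 mm (value of joint pin below -0.002 m or value of joint pin above 0.004 m).
It fails at once if the loaded bucket is pushed with more than 20 N (contact force between full_bucket and anything else above 20 N).
It fails at once if a bystander (rack, beaker or timer) is moved by more than 30 mm (distance of any of rack, beaker, timer from where it was at the start of the episode above 0.03 m).
It also fails if it takes over 54 s, if anything falls off the work surface, if the arm or the gripper's body presses on something with over 40 N, if the wrist force passes 120 N, or if a joint passes its speed limit or range.

### The arm

A 6-joint arm with a two-finger parallel gripper is mounted at the origin on the work surface. World frame = base frame: x ahead of the robot, y to its left, z up, the work surface at z = 0. Lengths are in mm, angles in rad, forces in N, time in s.
With the tool pointing down it reaches from about 300 to 775 mm from the base axis. Payload 14.6 kg.
Tool frame: the origin (TCP) lies midway between the tips of the shut fingers; the grasp point (between the pads) lies 19 mm behind it; y points along the fingers, z is the direction in which the jaws open and shut, and the axes are right-handed (so a half turn about y gives the same grasp; the last joint's range is limited). The gripper opens to 94 mm and grips with 3 to 60 N. Pads are 16 mm wide; open, the fingers measure 119 mm over their backs; the gripper's body (75 mm by 177 mm) begins 78 mm behind the grasp point.
Start: joints at [1.108, 0.3, 1.521, -0, 1.321, -0.067], TCP at [212.047, 507.469, 205.446] pointing down, gripper open.
Joint ranges: [-3.03, 3.03], [-0.79, 2.21], [0.23, 2.52], [-1.04, 4.18], [0, 3.07], [-2.55, 2.55]. Speed limits (rad/s): [2.22, 2.22, 2.57, 3.14, 3.14, 3.14].

### API

Orientations are given as [roll, pitch, yaw] about the fixed x, y, z axes, in that order (R = Rz(yaw) Ry(pitch) Rx(roll)).
In Python, from cell import manip gives the robot as it stands.
- The arm moves only by the tool play_rows, never from a script. Its argument "series" is a list of rows, each a list of 3 entries, a list of its own where there are three numbers: the shift along the tool's x, y, z in m, then the turn about the tool's y in rad, then the closure, from 0 (fully open) to 1 (shut). In form: [[[dx, dy, dz], twist, grip], ...]. A call has 1 to 20 rows; each row is the pose to reach, as a shift and turn from the pose measured when the call began, along the tool's axes at that moment; what a row does not reach only later rows make up. A row lasts 1/10 s, in which the tool goes at most 50 mm and 8.59 degrees, less where a joint would pass 70% of its speed; a pose out of reach is approached as far as the arm can. A call with a gripper value outside its range is refused whole. The fingers move at their own pace and stop on an object; "squeeze" is the grip in N (left out, the last holds). Time passes only in rows, so rows that repeat a pose let the fingers close. It gives the time, the measured TCP pose, the force and the opening at its end, in the units of the state.
- manip.read_state(): the state, without advancing time (a new reading comes with each control period).
- manip.camera(name): name is "side" or "top" or "wrist"; returns the picture (400x640x3 uint8, red, green, blue); there is no depth.
- manip.camera_params(name): a dict with "K" (3x3 intrinsics, pixels), "dist_coeffs" ([k1, k2, p1, p2, k3] as OpenCV has them; the pictures are not rectified), "rvec" (rotation vector, rad) and "tvec" (3), from world to camera coordinates, as OpenCV has them. Camera axes: x right, y down, z forward; pixel columns grow to the right and rows downward; lengths in mm; the calibration is good to about 2 mm. A picture is of the moment at which its call begins: read the wrist's pose just before it. camera_params takes no time and is no camera call; for the wrist camera it gives the pose at the moment of the call.
- manip.sign_off(): hands the job in, once; it reports no verdict.
The state is a dict: "clock": time; "joints": joint angles; "qd": joint speeds; "effort": joint torques, N m; "eef_pos": TCP position; "eef_rot": TCP orientation; "wrist_force": force on the tool from outside, world axes, zero at the start; "moment": the same for the moment, N m; "finger_gap": finger opening in mm.
Only numpy, scipy, OpenCV 4.12 (cv2) and the standard library are available. Lean on these libraries where they do the work, as an engineer would, in place of code of your own. Each camera call takes 0.05 s, during which the arm holds its last target. There are 200 camera calls.

## Working session

There is one attempt and no reset: what is moved stays moved. The work goes in short steps, Python scripts to look and compute and a tool call to move; the robot and the scene stay as the last step left them, time stands still between calls to the robot, and variables do not carry over. Pictures are saved under pics/ and viewed, about 8 in all and at most 12, crops included, and the job is handed in when it is done.

Besides the shell and the picture viewer there is one more tool, called after "Request:" as name([rows], argument=value, ...), one row to a line, values as JSON. play_rows: Moves the arm, as the interface text tells. Its arguments: {"type":"object","properties":{"series":{"type":"array","items":{"type":"array"}},"squeeze":{"type":"number"}},"required":["series"]}

```bash
mkdir -p pics; cat > h.py <<'E'
import numpy as np, cv2
from cell import manip
def P(n): 
    p=manip.camera_params(n); return [np.array(p[k],float) for k in("K","dist_coeffs","rvec","tvec")]
def ray(n,uv,p=None):
    K,d,r,t=p or P(n); R=cv2.Rodrigues(r)[0]
    x=cv2.undistortPoints(np.array([[uv]],float),K,d)[0,0]
    return -R.T@t.ravel(), R.T@np.array([x[0],x[1],1])
def at(n,uv,z,p=None):
    o,v=ray(n,uv,p); return (o+v*(z-o[2])/v[2]).round(1)
def pix(n,X,p=None):
    K,d,r,t=p or P(n); return cv2.projectPoints(np.array([X],float),r,t,K,d)[0][:,0].round(1)
def snap(n,f):
    p=P(n); im=manip.camera(n); cv2.imwrite('pics/'+f,im[:,:,::-1]); return im,p
E
python3 - <<'E'
from h import *
a,_=snap('top','top.png'); b,_=snap('side','side.png')
for n in('top','side'):
    o,v=ray(n,(320,200)); print(n,o.round(),v.round(2))
s=manip.read_state(); print(s)
E
```

```text
top [ 438.  -79. 1496.] [ 0.05 -0.   -1.  ]
side [  21. -802.  743.] [ 0.5   0.63 -0.6 ]
{'clock': 0.1, 'joints': array([ 1.10841329e+00,  3.00382656e-01,  1.52151756e+00,  1.93282727e-05,
        1.32071916e+00, -6.65937127e-02]), 'qd': array([ 0.00112732, -0.00227692, -0.00245389,  0.00122821,  0.00116533,
       -0.00058047]), 'effort': array([ 9.52300543e-04, -5.32648480e+01, -3.53279042e+01,  7.09381420e-02,
        2.34901981e-02, -4.95919892e-05]), 'eef_pos': array([211.93273206, 507.26790632, 204.9617214 ]), 'eef_rot': array([-1.57181953e+00,  8.70035110e-05, -3.95794164e-01]), 'wrist_force': array([-0.57730253, -0.85528449, -0.25820091]), 'moment': array([-0.04445431, -0.01735335, -0.05269165]), 'finger_gap': 93.99336202837394}
```

```bash
ls pics
```

```text
side.png
top.png
```

View pics/top.png

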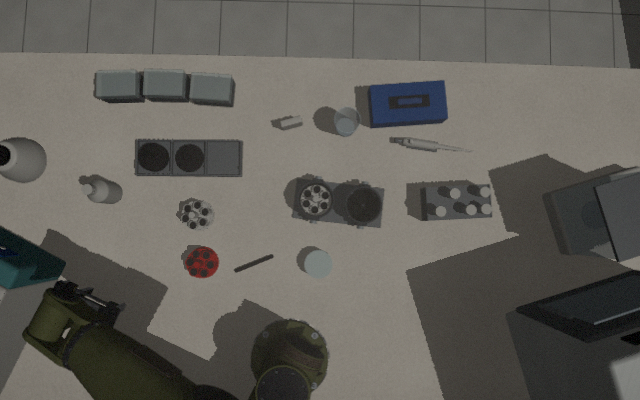

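View pics/side.png

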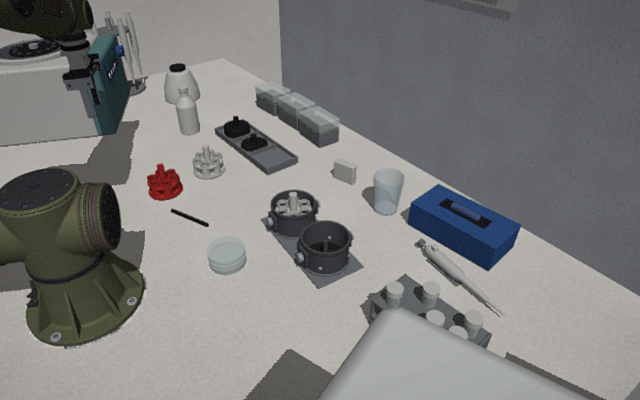

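Top view: white insert at (197,214), red look-alike at (202,262), and another white insert already in the full bucket at (316,198). The bucket to load is at (363,204). The tray at (188,157) seems to hold two black discs, at (154,157) and (190,157), with the right-hand (-y) pocket empty. The side view shows something pin-like in the bucket at (330,241). Next I'll check this in close crops.

```bash
python3 - <<'E'
from h import *
a=cv2.imread('pics/top.png'); b=cv2.imread('pics/side.png')
f=lambda c,g:cv2.convertScaleAbs(cv2.resize(c,(400,300),interpolation=cv2.INTER_CUBIC),alpha=g)
cv2.imwrite('pics/c1.png',np.vstack([np.hstack([f(a[165:240,290:390],2.2),f(a[120:195,135:235],2.2)]),np.hstack([f(b[185:282,250:380],2),f(b[105:195,180:300],2)])]))
# colour measurements
hsv=cv2.cvtColor(a,cv2.COLOR_BGR2HSV)
g=cv2.cvtColor(a,cv2.COLOR_BGR2GRAY)
def circ(box,mask):
    x0,y0,x1,y1=box; m=mask[y0:y1,x0:x1].astype(np.uint8)
    cs=cv2.findContours(m,cv2.RETR_EXTERNAL,cv2.CHAIN_APPROX_NONE)[0]; c=max(cs,key=cv2.contourArea)
    (u,v),r=cv2.minEnclosingCircle(c); return u+x0,v+y0,r,cv2.minAreaRect(c)
print('insert',circ((172,192,222,240),g>150), g[180:190,230:240].mean())
print('tray',circ((125,130,255,185),g<95))
print('bucket',circ((335,175,392,232),g<50)); print('full',circ((290,172,340,228),g<60))
for u in [(197,214)]: print('insert z92',at('top',u,92),'z0',at('top',u,0))
print('bucket rim',at('top',(363,204),72),'full',at('top',(316,198),100))
for u in [(154,157),(190,157),(224,157)]: print(at('top',u,14))
E
```

```text
Traceback (most recent call last):
ValueError: max() iterable argument is empty
```

View pics/c1.png

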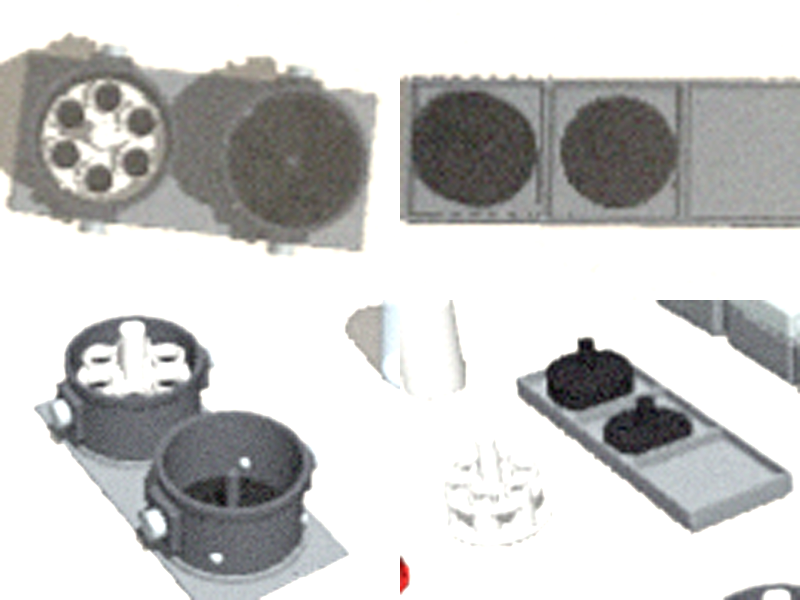

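The crop shows both spacers in the tray: thick one in +y, thin one in the middle, -y pocket empty. In the bucket only the thin bare pin and a dark floor show, so it looks empty; I'll confirm from close up. The insert is the white one at (197,214).

```bash
python3 - <<'E'
from h import *
a=cv2.imread('pics/top.png'); g=cv2.cvtColor(a,cv2.COLOR_BGR2GRAY); b=cv2.imread('pics/side.png')
sub=a[165:240,290:390]; gs=g[165:240,290:390]
for u in [(197,214)]: print('insert z92',at('top',u,92),'z8',at('top',u,8))
print('bucket rim',at('top',(290+298/4,165+160/4),72),'full',at('top',(290+105/4,165+138/4),100))
print('bosses',at('top',(290+300/4,165+72/4),45),at('top',(290+280/4,165+248/4),45),'full',at('top',(290+115/4,165+48/4),45),at('top',(290+92/4,165+228/4),45))
# side: pixels of post tops -> two view
def tri(ut,us):
    o1,v1=ray('top',ut);o2,v2=ray('side',us)
    s=np.linalg.lstsq(np.c_[v1,-v2],o2-o1,rcond=None)[0]; return (o1+v1*s[0]).round(),(o2+v2*s[1]).round()
print('pin tip',tri((290+293/4,165+160/4),(250+245*130/400,185+(462-300)*97/300)))
print('insert post',at('side',(180+(487-400)*120/400,105+(440-300)*90/300),92))
s=at('side',(180+(487-400)*120/400,105+(440-300)*90/300),92)
print(g[60:70,480:490].mean(), g[195:235:4,175:220:4])
E
```

```text
insert z92 [456.5 291.6  92. ] z8 [457.7 313.8   8. ]
bucket rim [ 497.5 -224.8   72. ] full [509.6 -73.9 100. ]
bosses [ 568.9 -227.9   45. ] [ 428.5 -214.5   45. ] full [584.5 -79.9  45. ] [440.8 -65.1  45. ]
pin tip (array([ 497., -221.,   71.]), array([ 506., -227.,   73.]))
insert post [451.1 295.1  92. ]
119.99 [[128 129 131 130 130 129 126 129 126 126 127 127]
 [128 128 131  82  71  84 127 126 128 127 129 128]
 [130  83  69  70 119  46  44 116 121 130 124 126]
 [128  70 101  40  92  47  55 108 105 123 128 132]
 [130  73 122  38  62  91  74  44  45  93 130 130]
 [128  71  78  62 124  86 113  94 101 124 131 130]
 [130 128  47  41 121 122  97  50 108 117 130 127]
 [130 130 127  70  43  57  89  44  98 119 131 131]
 [133 130 127 126  46  58 121 107 123 130 130 129]
 [127 129 130 127 132 131 130 127 132 133 131 130]]
```

Request:
play_rows([
  [[0.04,-0.01,-0.013],0,0],
  [[0.08,-0.02,-0.026],0,0],
  [[0.12,-0.02,-0.039],0,0],
  [[0.16,-0.02,-0.052],0,0],
  [[0.2,-0.02,-0.065],0,0],
  [[0.24,-0.02,-0.078],0,0],
  [[0.28,-0.02,-0.092],0,0],
  [[0.307,-0.02,-0.104],0,0],
  [[0.307,-0.02,-0.104],0,0],
  [[0.307,-0.02,-0.104],0,0],
])

```text
clock: 1.1
eef_pos: [455.0, 292.8, 224.7]
eef_rot: [-1.572, 0.001, -0.397]
wrist_force: [-1.1, 0.4, -0.4]
finger_gap: 94.0
```

```bash
cat >> h.py <<'E'
from scipy.spatial.transform import Rotation as Ro
def shift(target):
    s=manip.read_state(); R=Ro.from_euler('xyz',s['eef_rot']).as_matrix()
    print('tcp',s['eef_pos'].round(1),'rot',s['eef_rot'].round(3),'F',s['wrist_force'].round(1),'gap',round(s['finger_gap'],1),'t',s['clock'],'shift',(R.T@(np.array(target)-s['eef_pos'])).round(1))
E
python3 - <<'E'
from h import *
shift([455,293,100])
im,p=snap('wrist','w1.png'); o,v=ray('wrist',(320,200),p); print(o.round(),v.round(2)); print(pix('wrist',[455,293,92],p))
np.savez('w1.npz',*p)
E
```

```text
tcp [455.  292.8 224.7] rot [-1.572e+00  1.000e-03 -3.970e-01] F [-1.1  0.4 -0.4] gap 94.0 t 1.1 shift [ -0.  124.7   0.4]
[392. 321. 405.] [ 0.21 -0.09 -0.97]
[[320.8 196.6]]
```

View pics/w1.png

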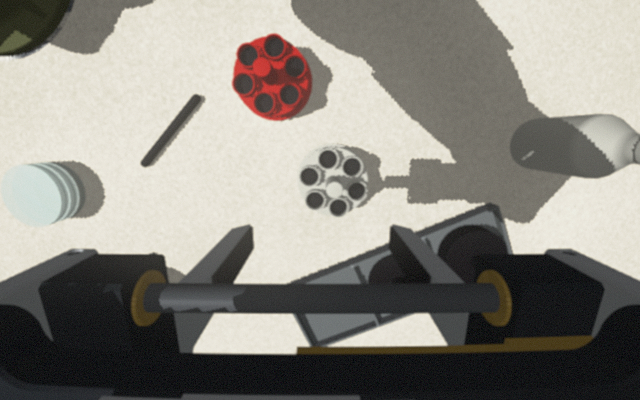

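The wrist view shows the white insert's post top at about (335,189). I predicted (321,197), so a small correction is needed.

```bash
python3 - <<'E'
from h import *
p=list(np.load('w1.npz').values())
print(at('wrist',(335,189),92,p)); X=at('wrist',(335,189),92,p); X2=X.copy();X2[2]=52;print(pix('wrist',X2,p),pix('top',X))
shift([X[0],X[1],58])
E
```

```text
[453.1 311.6  92. ]
[[333.6 183.2]] [[190.5 215. ]]
tcp [454.6 293.4 224.8] rot [-1.572e+00  1.000e-03 -3.960e-01] F [-0.3 -0.2 -0.5] gap 94.0 t 1.15 shift [ -8.4 166.8  16.5]
```

Request:
play_rows([
  [[-0.008,0.02,0.0165],0,0],
  [[-0.008,0.06,0.0165],0,0],
  [[-0.008,0.09,0.0165],0,0],
  [[-0.008,0.12,0.0165],0,0],
  [[-0.008,0.14,0.0165],0,0],
  [[-0.008,0.155,0.0165],0,0],
  [[-0.008,0.166,0.0165],0,0.5],
  [[-0.008,0.166,0.0165],0,0.5],
  [[-0.008,0.166,0.0165],0,0.5],
  [[-0.008,0.166,0.0165],0,0.5],
], squeeze=10)

```text
clock: 2.15
eef_pos: [453.7, 311.9, 59.7]
eef_rot: [-1.571, -0.0, -0.395]
wrist_force: [0.8, -0.1, 1.0]
finger_gap: 65.1
```

```bash
python3 - <<'E'
from h import *
shift([453,311.6,58])
im,p=snap('wrist','w2.png'); np.savez('w2.npz',*p); cv2.imwrite('pics/w2c.png',cv2.resize(im[80:330,150:500,::-1],(700,500)))
E
```

```text
tcp [453.7 311.9  59.7] rot [-1.571 -0.    -0.395] F [ 0.8 -0.1  1. ] gap 65.1 t 2.15 shift [-0.5  1.7 -0.6]
```

View pics/w2c.png

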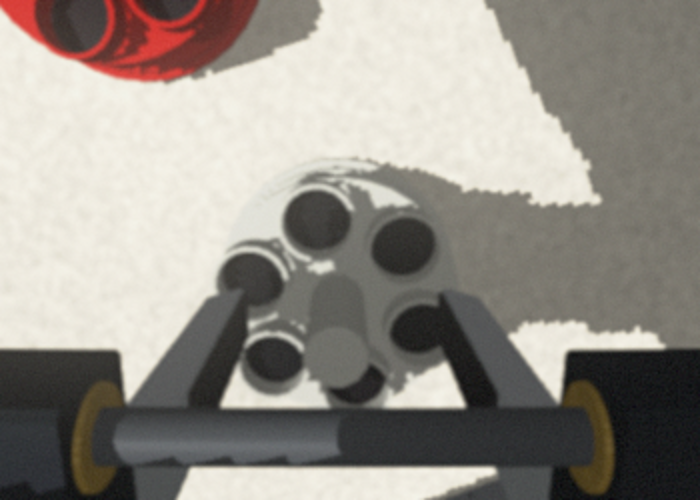

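The post stands between the fingers, with its top at crop (337,357), which is (318.5,258.5) in the full picture.

```bash
python3 - <<'E'
from h import *
p=list(np.load('w2.npz').values()); print(at('wrist',(318.5,258.5),92,p)); X=at('wrist',(318.5,258.5),92,p); shift([X[0],X[1],58])
E
```

```text
[453.8 311.1  92. ]
tcp [453.8 311.8  59.7] rot [-1.571 -0.    -0.396] F [-0.2 -0.7 -0.1] gap 61.6 t 2.2 shift [ 0.3  1.7 -0.7]
```

Request:
play_rows([
  [[0,0.001,-0.0005],0,1],
  [[0,0.001,-0.0005],0,1],
  [[0,0.001,-0.0005],0,1],
  [[0,0.001,-0.0005],0,1],
  [[0,0.001,-0.0005],0,1],
  [[0,0.001,-0.0005],0,1],
  [[0,0.001,-0.0005],0,1],
  [[0,0.001,-0.0005],0,1],
  [[0,0.001,-0.0005],0,1],
  [[0,0.001,-0.0005],0,1],
], squeeze=45)

```text
clock: 3.2
eef_pos: [453.5, 311.2, 58.6]
eef_rot: [-1.571, -0.0, -0.396]
wrist_force: [-0.3, -2.6, 0.3]
finger_gap: 19.5
```

Request:
play_rows([
  [[0,-0.02,0],0,1],
  [[0,-0.05,0],0,1],
  [[0,-0.08,0],0,1],
  [[0,-0.11,0],0,1],
  [[0,-0.14,0],0,1],
  [[0,-0.16,0],0,1],
  [[0,-0.16,0],0,1],
  [[0,-0.16,0],0,1],
])

```text
clock: 4.0
eef_pos: [453.2, 311.3, 217.5]
eef_rot: [-1.572, 0.0, -0.396]
wrist_force: [0.1, -0.1, -5.1]
finger_gap: 19.2
```

```bash
python3 - <<'E'
from h import *
shift([430,-160,218])
E
```

```text
tcp [453.2 311.3 217.5] rot [-1.572  0.    -0.396] F [ 0.1 -0.1 -5.1] gap 19.2 t 4.0 shift [ 1.602e+02 -1.000e-01 -4.438e+02]
```

Request:
play_rows([
  [[0.018,0,-0.024],0,1],
  [[0.045,0,-0.06],0,1],
  [[0.072,0,-0.096],0,1],
  [[0.1,0,-0.133],0,1],
  [[0.127,0,-0.17],0,1],
  [[0.155,0,-0.206],0,1],
  [[0.182,0,-0.243],0,1],
  [[0.21,0,-0.28],0,1],
  [[0.237,0,-0.316],0,1],
  [[0.265,0,-0.353],0,1],
  [[0.292,0,-0.39],0,1],
  [[0.32,0,-0.426],0,1],
  [[0.345,0,-0.46],0,1],
  [[0.358,0,-0.477],0,1],
  [[0.358,0,-0.477],0,1],
  [[0.358,0,-0.477],0,1],
  [[0.358,0,-0.477],0,1],
])

```text
clock: 5.7
eef_pos: [599.6, -265.8, 216.8]
eef_rot: [-1.572, 0.002, -0.395]
wrist_force: [-0.5, 0.6, -3.6]
finger_gap: 19.0
```

```bash
python3 - <<'E'
from h import *
shift([497.5,-224.8,218])
im,p=snap('wrist','w3.png'); np.savez('w3.npz',*p); print(pix('wrist',[497.5,-224.8,80],p))
cv2.imwrite('pics/w3v.png',cv2.convertScaleAbs(im[:,:,::-1],alpha=1.6))
E
```

```text
tcp [ 599.6 -265.8  216.8] rot [-1.572  0.002 -0.395] F [-0.5  0.6 -3.6] gap 19.0 t 5.7 shift [-110.1   -1.    -1.4]
[[319.3  97.5]]
```

View pics/w3v.png

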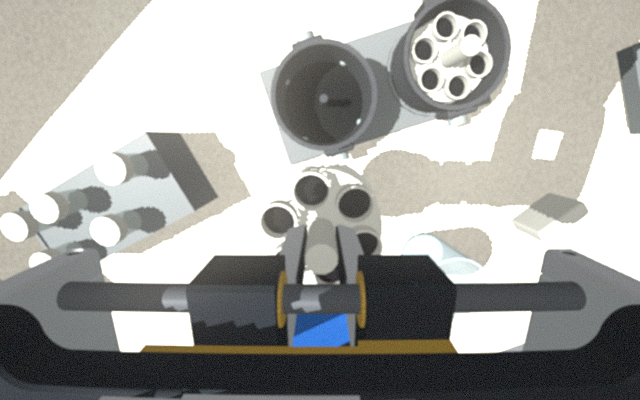

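The bucket mouth appears at (322,97) with a thin bare pin casting its shadow on the floor. There is no 20 mm post and no disc, so no spacer, which agrees with two spacers in the tray. Now I'll measure the rim.

```bash
python3 - <<'E'
from h import *
p=list(np.load('w3.npz').values()); im=cv2.imread('pics/w3.png'); 
c=cv2.convertScaleAbs(cv2.resize(im[20:170,250:400],(600,600),interpolation=cv2.INTER_CUBIC),alpha=2.0); cv2.imwrite('pics/w3c.png',c)
# predicted outer rim ellipse for several heights at guess centre
t=np.linspace(0,6.283,60)
for z in (72,80,88):
    q=at('wrist',(322,97),z,p); e=pix('wrist',[0,0,0],p)
    pts=np.vstack([pix('wrist',[q[0]+58.5*np.cos(a),q[1]+58.5*np.sin(a),z],p) for a in t]); pi=np.vstack([pix('wrist',[q[0]+52*np.cos(a),q[1]+52*np.sin(a),z],p) for a in t])
    print(z,q,'outer u',pts[:,0].min(),pts[:,0].max(),'v',pts[:,1].min(),pts[:,1].max(),'inner u',pi[:,0].min(),pi[:,0].max(),'v',pi[:,1].min(),pi[:,1].max())
E
```

```text
72 [ 497.2 -221.5   72. ] outer u 269.7 374.3 v 39.9 150.0 inner u 275.5 368.5 v 46.5 144.3
80 [ 498.2 -221.9   80. ] outer u 268.4 375.6 v 38.5 151.3 inner u 274.3 369.7 v 45.2 145.5
88 [ 499.2 -222.3   88. ] outer u 267.0 377.0 v 36.9 152.7 inner u 273.1 370.9 v 43.8 146.7
```

View pics/w3c.png

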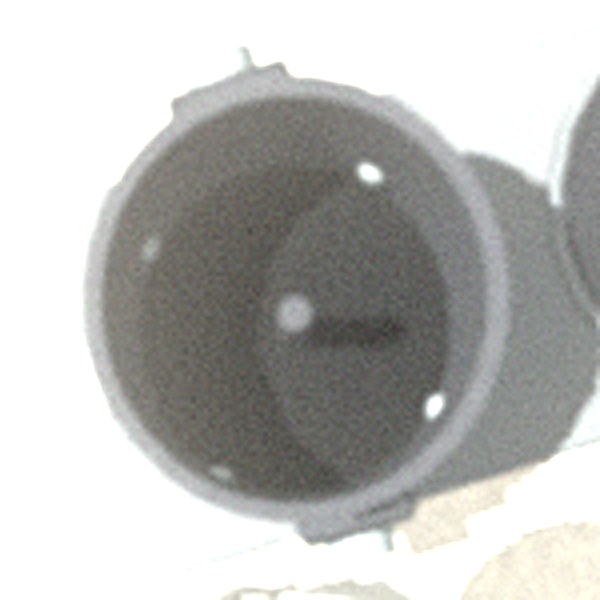

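```bash
python3 - <<'E'
from h import *
p=list(np.load('w3.npz').values())
for uv,z in [((324,96.4),80),((324,96.4),76),((323.5,98.5),66),((323.5,98.5),62)]: print(z,at('wrist',uv,z,p))
shift([*(at('wrist',(324,96.4),80,p)[:2]),160])
E
```

```text
80 [ 498.5 -219.6   80. ]
76 [ 498.  -219.4   76. ]
66 [ 498.7 -220.2   66. ]
62 [ 498.2 -220.    62. ]
tcp [ 599.7 -265.8  217.3] rot [-1.572e+00  1.000e-03 -3.940e-01] F [ 0.1 -0.4 -4.6] gap 19.3 t 5.75 shift [-111.1   57.4    3.8]
```

Request:
play_rows([
  [[-0.03,0,0.001],0,1],
  [[-0.07,0,0.002],0,1],
  [[-0.1,0.01,0.003],0,1],
  [[-0.111,0.03,0.004],0,1],
  [[-0.111,0.045,0.004],0,1],
  [[-0.111,0.058,0.004],0,1],
  [[-0.111,0.058,0.004],0,1],
  [[-0.111,0.058,0.004],0,1],
])

```text
clock: 6.55
eef_pos: [499.0, -219.3, 159.8]
eef_rot: [-1.572, 0.001, -0.394]
wrist_force: [0.5, -0.2, -3.9]
finger_gap: 19.5
```

```bash
python3 - <<'E'
from h import *
shift([498.4,-219.8,130])
im,_=snap('side','s2.png'); im2,p=snap('wrist','w4.png'); np.savez('w4.npz',*p)
f=lambda c:cv2.convertScaleAbs(cv2.resize(c[:,:,::-1],(400,500),interpolation=cv2.INTER_CUBIC),alpha=1.8)
cv2.imwrite('pics/s2c.png',np.hstack([f(im[140:290,260:380]),f(im2[100:300,240:400])]))
E
```

```text
tcp [ 499.  -219.3  159.8] rot [-1.572e+00  1.000e-03 -3.940e-01] F [ 0.5 -0.2 -3.9] gap 19.5 t 6.55 shift [-0.4 29.8 -0.7]
```

View pics/s2c.png

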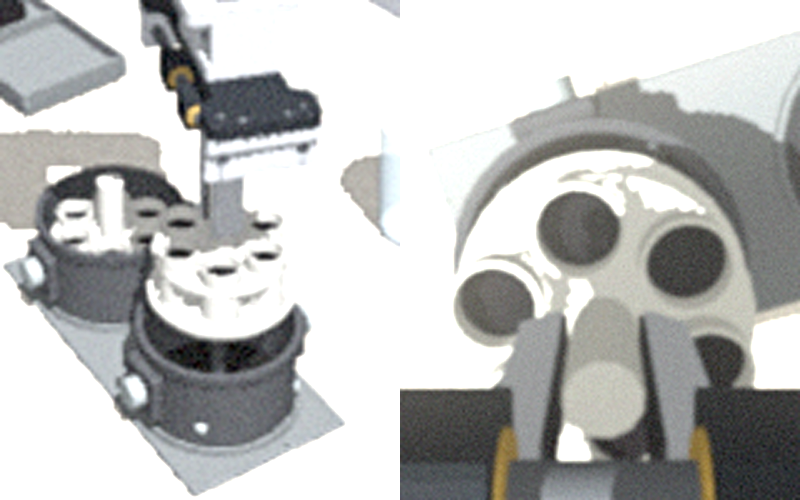

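The insert hangs upright and well centred over the bucket mouth. I'll lower it in small steps.

Request:
play_rows([
  [[0,0.006,-0.001],0,1],
  [[0,0.012,-0.001],0,1],
  [[0,0.016,-0.001],0,1],
  [[0,0.019,-0.001],0,1],
  [[0,0.021,-0.001],0,1],
  [[0,0.023,-0.001],0,1],
  [[0,0.024,-0.001],0,1],
  [[0,0.024,-0.001],0,1],
])

```text
clock: 7.45
eef_pos: [498.8, -220.5, 136.1]
eef_rot: [-1.572, 0.0, -0.394]
wrist_force: [0.6, -0.8, -5.1]
finger_gap: 19.0
```

Request:
play_rows([
  [[0,0.001,0],0,1],
  [[0,0.002,0],0,1],
  [[0,0.003,0],0,1],
  [[0,0.004,0],0,1],
  [[0,0.004,0],0,1],
])

```text
clock: 7.95
eef_pos: [498.8, -220.6, 132.6]
eef_rot: [-1.572, -0.0, -0.394]
wrist_force: [-2.6, 0.7, 1.6]
finger_gap: 19.3
```

Request:
play_rows([
  [[-0.001,0,0],0,1],
  [[-0.001,0,0],0,1],
  [[-0.001,0.001,0],0,1],
  [[-0.001,0.002,0],0,1],
  [[-0.001,0.002,0],0,1],
])

```text
clock: 8.45
eef_pos: [497.8, -220.2, 130.2]
eef_rot: [-1.572, 0.0, -0.394]
wrist_force: [-0.7, 0.2, -4.7]
finger_gap: 19.1
```

Request:
play_rows([
  [[0,0.002,0],0,1],
  [[0,0.004,0],0,1],
  [[0,0.006,0],0,1],
  [[0,0.008,0],0,1],
  [[0,0.01,0],0,1],
  [[0,0.01,0],0,1],
])

```text
clock: 9.05
eef_pos: [497.7, -220.1, 119.9]
eef_rot: [-1.572, 0.001, -0.394]
wrist_force: [0.0, -0.6, -3.9]
finger_gap: 19.4
```

Request:
play_rows([
  [[0,0.002,0],0,1],
  [[0,0.004,0],0,1],
  [[0,0.007,0],0,1],
  [[0,0.01,0],0,1],
  [[0,0.013,0],0,1],
  [[0,0.016,0],0,1],
  [[0,0.018,0],0,1],
  [[0,0.018,0],0,1],
])

```text
clock: 9.85
eef_pos: [497.5, -220.0, 101.6]
eef_rot: [-1.572, 0.001, -0.394]
wrist_force: [0.5, -0.1, -4.0]
finger_gap: 19.0
```

Request:
play_rows([
  [[0,0.001,0],0,1],
  [[0,0.002,0],0,1],
  [[0,0.003,0],0,1],
  [[0,0.004,0],0,1],
  [[0,0.005,0],0,1],
  [[0,0.006,0],0,1],
  [[0,0.007,0],0,1],
  [[0,0.007,0],0,1],
])

```text
clock: 10.65
eef_pos: [497.5, -220.0, 94.4]
eef_rot: [-1.572, 0.002, -0.394]
wrist_force: [0.4, -0.0, -3.8]
finger_gap: 19.7
```

Request:
play_rows([
  [[0,0.001,0],0,1],
  [[0,0.002,0],0,1],
  [[0,0.003,0],0,1],
  [[0,0.003,0],0,1],
])

```text
clock: 11.05
eef_pos: [497.4, -220.0, 91.2]
eef_rot: [-1.572, 0.002, -0.394]
wrist_force: [-0.5, 0.2, -4.7]
finger_gap: 19.5
```

Request:
play_rows([
  [[0,0.001,0],0,1],
  [[0,0.002,0],0,1],
  [[0,0.003,0],0,1],
  [[0,0.003,0],0,1],
])

```text
clock: 11.45
eef_pos: [497.3, -219.9, 88.0]
eef_rot: [-1.572, 0.002, -0.394]
wrist_force: [0.9, 1.5, -4.2]
finger_gap: 19.1
```

Request:
play_rows([
  [[0,0.001,0],0,1],
  [[0,0.002,0],0,1],
  [[0,0.002,0],0,1],
])

```text
clock: 11.75
eef_pos: [497.3, -220.1, 86.3]
eef_rot: [-1.572, 0.002, -0.394]
wrist_force: [-3.6, -1.1, 1.4]
finger_gap: 19.7
```

Request:
play_rows([
  [[0,0.001,0],0,1],
  [[0,0.002,0],0,1],
  [[0,0.002,0],0,1],
])

```text
clock: 12.05
eef_pos: [497.5, -220.2, 85.2]
eef_rot: [-1.572, 0.001, -0.394]
wrist_force: [-4.8, 1.6, 7.9]
finger_gap: 18.8
```

Request:
play_rows([
  [[0,0.001,0],0,1],
  [[0,0.002,0],0,1],
  [[0,0.002,0],0,1],
])

```text
clock: 12.35
eef_pos: [497.7, -220.3, 84.1]
eef_rot: [-1.572, -0.0, -0.394]
wrist_force: [-4.1, 1.8, 8.4]
finger_gap: 19.4
```

Request:
play_rows([
  [[-0.0007,0,0],0,1],
  [[-0.0007,0.001,0],0,1],
  [[-0.0007,0.001,0],0,1],
])

```text
clock: 12.65
eef_pos: [497.5, -220.3, 84.1]
eef_rot: [-1.572, -0.002, -0.394]
wrist_force: [-3.7, 0.9, 10.1]
finger_gap: 19.1
```

Request:
play_rows([
  [[0,0.001,0],0,1],
  [[0,0.002,0],0,1],
  [[0,0.002,0],0,1],
])

```text
clock: 12.95
eef_pos: [497.8, -220.3, 83.6]
eef_rot: [-1.573, -0.003, -0.394]
wrist_force: [-6.3, 5.2, 15.7]
finger_gap: 19.1
```

Request:
play_rows([
  [[-0.0015,0.001,0.0005],0,1],
  [[-0.0015,0.002,0.0005],0,1],
  [[-0.0015,0.002,0.0005],0,1],
])

```text
clock: 13.25
eef_pos: [497.4, -219.8, 83.2]
eef_rot: [-1.573, -0.006, -0.394]
wrist_force: [-5.8, 0.1, 16.1]
finger_gap: 19.3
```

```bash
python3 - <<'E'
from h import *
s=manip.read_state(); print(s['moment'].round(2)); shift([498,-220,80])
im2,p=snap('wrist','w5.png'); im,_=snap('side','s3.png')
f=lambda c:cv2.convertScaleAbs(cv2.resize(c[:,:,::-1],(400,500),interpolation=cv2.INTER_CUBIC),alpha=1.8)
cv2.imwrite('pics/s3c.png',np.hstack([f(im[170:300,270:374]),f(im2[100:300,240:400])]))
E
```

```text
[-0.28  1.05 -0.02]
tcp [ 497.4 -219.8   83.2] rot [-1.573 -0.006 -0.394] F [-5.8  0.1 16.1] gap 19.3 t 13.25 shift [0.6 3.2 0.1]
```

View pics/s3c.png

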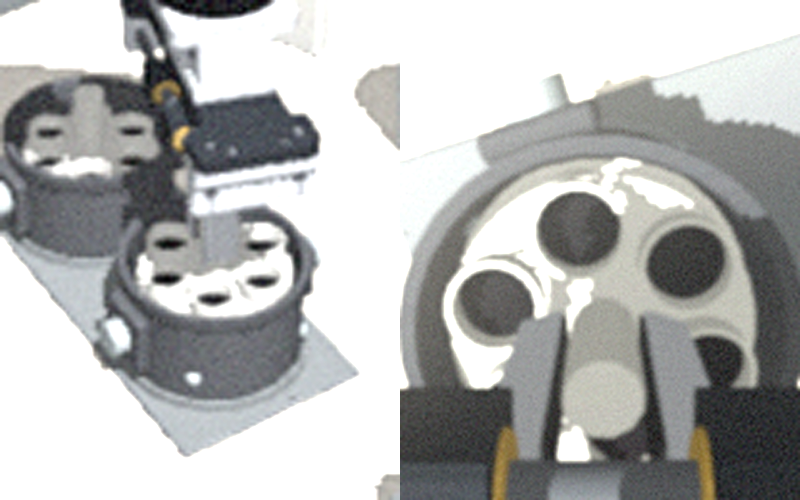

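The insert rests on the catches, level, and the grip hasn't slipped; it's under about 20 N of push. The floor is still about 12 mm below, so a few more mm of command cannot overload the cushion.

Request:
play_rows([
  [[-0.001,0.002,0],0,1],
  [[-0.001,0.003,0],0,1],
  [[-0.001,0.004,0],0,1],
  [[-0.001,0.004,0],0,1],
])

```text
clock: 13.75
eef_pos: [496.8, -219.9, 79.7]
eef_rot: [-1.574, -0.007, -0.394]
wrist_force: [2.9, -1.8, -4.6]
finger_gap: 19.4
```

Request:
play_rows([
  [[0.0004,0.001,0],0,1],
  [[0.0004,0.002,0],0,1],
  [[0.0004,0.003,0],0,1],
  [[0.0004,0.003,0],0,1],
])

```text
clock: 14.15
eef_pos: [496.7, -219.6, 75.8]
eef_rot: [-1.573, -0.005, -0.394]
wrist_force: [-0.9, 0.6, -9.4]
finger_gap: 19.5
```

Request:
play_rows([
  [[0,0.001,0],0,1],
  [[0,0.002,0],0,1],
  [[0,0.002,0],0,1],
])

```text
clock: 14.45
eef_pos: [496.9, -219.7, 73.9]
eef_rot: [-1.573, -0.006, -0.394]
wrist_force: [0.4, -0.3, -3.8]
finger_gap: 19.0
```

Request:
play_rows([
  [[0,0.001,0],0,1],
  [[0,0.002,0],0,1],
  [[0,0.002,0],0,1],
])

```text
clock: 14.75
eef_pos: [497.4, -220.0, 72.4]
eef_rot: [-1.573, -0.007, -0.394]
wrist_force: [1.8, -0.7, 0.9]
finger_gap: 19.6
```

Request:
play_rows([
  [[0,0.001,0],0,1],
  [[0,0.0015,0],0,1],
  [[0,0.0015,0],0,1],
])

```text
clock: 15.05
eef_pos: [497.8, -220.2, 71.6]
eef_rot: [-1.573, -0.009, -0.394]
wrist_force: [0.2, -0.0, 6.5]
finger_gap: 19.3
```

Contact stiffness matches the cushion, 14 mm below the first catch contact. I'll open partly (the fingers are inside the mouth) and rise.

Request:
play_rows([
  [[0,0,0],0,0.6],
  [[0,0,0],0,0.6],
  [[0,0,0],0,0.6],
  [[0,0,0],0,0.6],
  [[0,0,0],0,0.6],
  [[0,0,0],0,0.6],
])

```text
clock: 15.65
eef_pos: [497.8, -220.2, 71.5]
eef_rot: [-1.573, -0.009, -0.394]
wrist_force: [-0.4, 0.2, 0.0]
finger_gap: 37.8
```

Request:
play_rows([
  [[0,-0.01,0],0,0.6],
  [[0,-0.03,0],0,0.6],
  [[0,-0.06,0],0,0.6],
  [[0,-0.09,0],0,0.6],
  [[0,-0.12,0],0,0.6],
  [[0.03,-0.14,0],0,0.6],
  [[0.07,-0.15,0],0,0.6],
  [[0.11,-0.15,0],0,0.6],
  [[0.11,-0.15,0],0,0.6],
  [[0.11,-0.15,0],0,0.6],
])

```text
clock: 16.65
eef_pos: [598.2, -261.4, 222.0]
eef_rot: [-1.573, -0.007, -0.394]
wrist_force: [-1.0, -0.2, 0.2]
finger_gap: 37.9
```

```bash
python3 - <<'E'
from h import *
shift([498,-220,80])
im2,p=snap('wrist','w6.png'); im,_=snap('side','s4.png'); np.savez('w6.npz',*p)
f=lambda c:cv2.convertScaleAbs(cv2.resize(c[:,:,::-1],(400,500),interpolation=cv2.INTER_CUBIC),alpha=1.5)
cv2.imwrite('pics/s4c.png',np.hstack([f(im[170:300,260:364]),f(im2[0:250,250:450])]))
E
```

```text
tcp [ 598.2 -261.4  222. ] rot [-1.573 -0.007 -0.394] F [-1.  -0.2  0.2] gap 37.9 t 16.65 shift [-1.095e+02  1.412e+02  1.000e-01]
```

View pics/s4c.png

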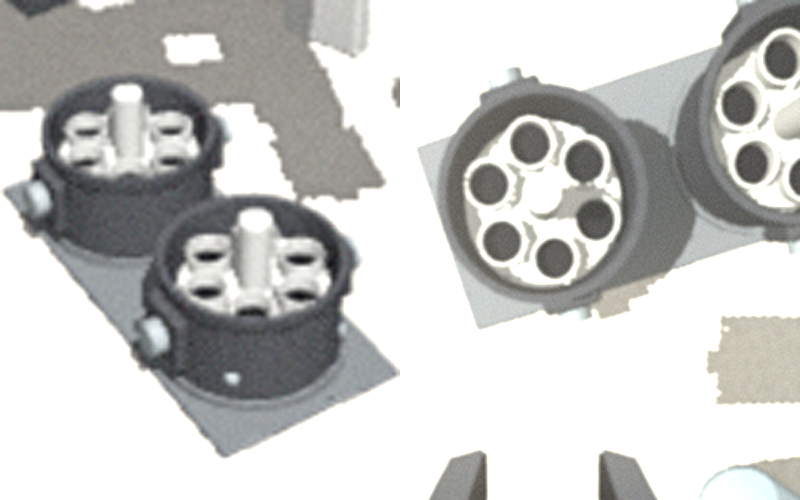

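The insert sits upright and as deep as the one in the neighbouring loaded bucket, with the gripper clear. One numeric check of its height, then hand in.

```bash
python3 - <<'E'
from h import *
p=list(np.load('w6.npz').values())
def tri(uw,us):
    o1,v1=ray('wrist',uw,p);o2,v2=ray('side',us)
    s=np.linalg.lstsq(np.c_[v1,-v2],o2-o1,rcond=None)[0]; return ((o1+v1*s[0]+o2+v2*s[1])/2).round(1)
k=.26; print('new post',tri((250+545/2,195/2),(260+257*k,170+218*k)))
E
python3 -c "
from h import *
print(manip.read_state()['wrist_force'].round(1)); print(manip.sign_off())"
```

```text
new post [614.4  -7.5 -37.4]
[-0.5 -0.7  0.6]
the job is handed in; nothing more can be done
None
```

```bash
python3 - <<'E'
from h import *
p=list(np.load('w6.npz').values()); k=.26
o1,v1=ray('wrist',(250+145/2,195/2),p);o2,v2=ray('side',(260+257*k,170+218*k))
s=np.linalg.lstsq(np.c_[v1,-v2],o2-o1,rcond=None)[0]; print((o1+v1*s[0]).round(1),(o2+v2*s[1]).round(1))
E
```

```text
the job is handed in; nothing more can be done
```

I loaded the bucket with the white insert, let go of it and handed the job in at about 17 s of the 54 s allowed. No verdict was reported.

- **Spacer:** There was none to move. The cameras showed both spacers already in the tray, the thick one in the +y pocket and the thin one in the middle. The bucket held only its bare pin, so I decided this by sight and did not feel for one. I never touched the pin, tray or spacers with the gripper.
- **Pressing in:** The insert met the catches with the tool at about 86.5 mm and passed them at about 20 N of push. It reached the cushion about 14 mm lower, close to the expected 15 mm. I pressed to about 11 N there, well under the 40 N limit.
- **Final checks:** After release, the side and wrist pictures showed the insert upright, as deep as the one in the loaded bucket, with the gripper clear. I took no picture of the tray, rack, beaker or timer at the end.
- **Check that failed:** My last numeric check of the insert's post height gave a meaningless result because I used a wrong pixel offset. I sent the hand-in in the same step without reading that result, and afterwards it could not be repeated. That the insert is home therefore rests on the forces, the tool heights and the pictures.

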